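# Fit the rotor in the microcentrifuge

## Robot

A 6-joint arm with a two-finger parallel gripper is mounted at the origin on the work surface. World frame = base frame: x ahead of the robot, y to its left, z up, the work surface at z = 0. Lengths are in m, angles in degrees, forces in N, time in s.
With the tool pointing down it reaches from about 0.4 to 0.825 m from the base axis. Payload 7 kg.
Tool frame: the origin (TCP) lies at the very end of the fingers, on their centre line; the grasp point (between the pads) lies 19 mm behind it; z points along the fingers, y is the line along which they close (so a half turn about z gives the same grasp; the last joint's range is limited). The gripper opens to 88 mm and grips with 3 to 60 N. Pads are 19 mm wide; open, the fingers measure 130 mm over their backs; the gripper's body (78 mm by 193 mm) begins 47 mm behind the grasp point.
Start: joints at [87.84, 20.546, 0.682, 0, -70.136, -16.507], TCP at [0.216, 0.639, 0.193] pointing down, gripper open.
Joint ranges: [-176.03, 176.03], [-82.01, 121.73], [-58.28, 71.71], [-173.87, 95.51], [-174.79, -0.11], [-173.66, 173.66]. Speed limits (degrees/s): [136.94, 136.94, 172.46, 180, 180, 180].

## Interface

Orientations are given as [roll, pitch, yaw] about the fixed x, y, z axes, in that order (R = Rz(yaw) Ry(pitch) Rx(roll)).
In Python, from plant import ctrl gives the robot as it stands.
- The arm moves only by the tool carry_out, never from a script. Its argument "deltas" is a list that holds one entry, the list of rows, each a list of 5 numbers: the shift along the tool's x, y, z scaled (see below), then the turn about the tool's z scaled (see below), then the opening, from -1 (shut) to 1 (fully open). A call has 1 to 5 rows; each row is the pose to reach, as a shift and turn from the pose commanded when the call began, along the tool's axes at that moment, turning the shorter way round; what a row does not reach only later rows make up. The controller multiplies each number of a shift by 20 cm and each number of a turn by 2 pi rad. A row lasts 1/10 s, in which the tool goes at most 50 mm and 8.59 degrees, less where a joint would pass 70% of its speed; a pose out of reach is approached as far as the arm can. A call with a number of a shift or a turn outside -1 to 1 is refused whole. A call with a gripper value outside its range is refused whole. The fingers move at their own pace and stop on an object; the grip force is fixed at half the most. Time passes only in rows, so rows that repeat a pose let the fingers close. It gives the time, the measured TCP pose, the force, the opening and the grip force at its end, in the units of the state.
- ctrl.get_obs(): the state, without advancing time (a new reading comes with each control period).
- ctrl.snapshot(name): name is "scene" or "side" or "wrist"; returns a dict with "color" (420x560x3 uint8, red, green, blue), "camera_matrix" (3x3 intrinsics, pixels), "k1" (the pictures are not rectified: a ray, as slopes to the right and down, at radius r is drawn at 1 + k1 r^2 times it, then the intrinsics apply), "R" (3x3) and "t" (3): a world point X has camera coordinates R X + t. Camera axes: x right, y down, z forward; pixel columns grow to the right and rows downward; lengths in m; the calibration is good to about 2 mm. A picture is of the moment at which its call begins. There is no depth.
- ctrl.close_job(): hands the job in; it is judged then, once.
Trained networks look in a picture, given as the dict that the camera call returned (one of the last four; its "shot" number tells which), for a name from the list of things; names that differ only in an ending like _2 or _b are one class to them, and where a whole thing is asked for, a point or a joint stands for the part that bears it (a point fixed in the world has none). Each returns a list of dicts, best first, with "p" (0 to 1); they miss things now and then, are a little off and sometimes report something else, mostly with a low value. They report only what shows in the picture. A call takes as long as a camera call. They do not tell look-alikes from the thing itself.
- ctrl.search_frame(picture, name): "centre" ([column, row] in pixels, amid what is visible of it).
- ctrl.silhouettes(picture, name): "mask" (420x560 bool, what is visible of it) and "centre" ([column, row] in pixels, amid what is visible of it).
- ctrl.spot_point(picture, name): "centre" ([column, row] in pixels: a listed point, or the origin of a listed thing).
The state is a dict: "clock": time; "joint_pos": joint angles; "qvel": joint speeds; "tau": joint torques, N m; "tool_pos": TCP position; "orientation": TCP orientation; "force": force on the tool from outside, world axes, zero at the start; "moment": the same for the moment, N m; "opening": finger opening in m; "gripper_force": force on a finger pad.
Only numpy, scipy, OpenCV 4.12 (cv2) and the standard library are available. Lean on these libraries where they do the work, as an engineer would, in place of code of your own. Each camera call takes 0.05 s, during which the arm holds its last target. There are 200 camera calls.

## Task

Fit the blue rotor in the microcentrifuge: lower it over the spindle without dropping it, turn it until the keyways in its hub find the drive pin and it drops fully home, then close the centrifuge lid all the way without slamming it. Leave the tip box, the tube rack and the bottle where they are.

Things in the scene. Friction and masses are not known exactly. Their poses are not given: they have to be found in the camera images.
- rotor: microcentrifuge rotor, 0.24 to 0.39 kg, loose, standing on the bench: a blue ring 104 mm across and 26 mm tall, with 12 tube holes, round a square bright metal hub with cut-off corners. Origin: centre of the flat underside; z up along the axis; x and y square to the hub's flats.
- hub_top (a point): centre of the top of the rotor's hub, 52 mm above the rotor's underside; axes as the rotor. The hub is 34 mm across its four flats (each 26 mm wide, corners cut off; grip any two opposite flats) and stands 26 mm clear of the ring's rim. Through it run an 18 mm round bore and four keyways 7.5 mm wide, out to 12.5 mm from the axis on +x, -x, +y and -y, seen from above.
- centrifuge: microcentrifuge, fixed: white housing 200 x 200 mm, flat rim 105 mm high, dark blue control panel sloping out in front to 142 mm from the origin. Origin: on the bench, under the spindle axis, which is the centre of the housing and of its round chamber (128 mm across, 50 mm deep). -x is its front, +x points to the lid's hinge, y runs along the hinge.
- spindle_tip (a point): top of the upright spindle in the chamber, on its axis, 123 mm above the bench; axes as the centrifuge. The spindle is 16 mm thick; its top 10 mm taper to 6 mm.
- spindle_seat (a point): point on the spindle axis 75 mm above the bench (48 mm below the spindle's tip), on the white shoulder, 28 mm across, that the rotor's underside rests on when it is fully home; axes as the centrifuge. When keyways come over the drive pin (within about 0.1 rad) a rotor that is held loosely falls home by its own weight; a quarter turn either way always brings one there.
- pin_top (a point): point on the spindle axis 7 mm above the shoulder, level with the top of the brass drive pin (5 mm thick, 23 mm long, horizontal, through the spindle's foot). The pin may lie at any angle about the axis: this frame does not show it, a view from above does. Off a keyway the rotor rides on the pin, 7 mm high. A brake holds the spindle up to 0.3 N m; up to then only the rotor turns.
- lid (a joint): clear lid, hinged at the housing's rear edge: 0 = fully shut, grows as it opens, 1.57 = upright, stop at 1.9. Starts open at 1.5 to 1.7; its stiff hinge (0.28 N m) holds it wherever it is left. A shallow clear box 172 mm wide with grey edges and a blue lip, 50 mm wide, standing 16 mm out of its front edge. Push it over from behind, press it shut from above.
- lid_front (a point): point on the lid: middle of the front edge of its outer (upper) face, 176 mm from the hinge line and 27.5 mm above the lid's lower edges. Axes as the centrifuge when shut; z points out of the outer face. Shut, the lid's ceiling clears the hub of a rotor that is home by 2.5 mm; it does not shut over one that rides high.
- lid_hinge (a point): middle of the lid's hinge line, fixed on the housing 98 mm behind the spindle axis and 106 mm above the bench; axes as the centrifuge: the lid turns about this y.
- tip_box: bystander: pipette tip box 84 x 124 mm, 62 mm tall, clear lid, loose; origin at the centre of its underside
- tube_rack: bystander: orange rack 70 x 120 mm, 41 mm tall, with small tubes, loose; origin at the centre of its underside
- bottle: bystander: clear reagent jar 70 mm across, 140 mm tall, blue cap, loose; origin at the centre of its underside
Mind the look-alikes: they are no part of the job. Of the things shaped like the rotor, the blue one is meant.

How it is judged:
By the outcome, as a careful person would: the job done as asked, in the order asked, and still so for the second after the job is handed in, with the robot touching nothing.
It also fails if it takes over 72 s, if anything falls off the work surface, if the arm or the gripper's body presses on something with over 40 N, if the wrist force passes 120 N, or if a joint passes its speed limit or range.

## Working session

There is one attempt and no reset: what is moved stays moved. The work goes in short steps, Python scripts to look and compute and a tool call to move; the robot and the scene stay as the last step left them, time stands still between calls to the robot, and variables do not carry over. Pictures are saved under pics/ and viewed, at most 10 in all, crops included, and the job is handed in when it is done.

Besides the shell and the picture viewer there is one more tool, called after "Request:" by a JSON object that holds its "op" and its "data". carry_out: Moves the arm, as the interface text tells. Its arguments: {"type":"object","properties":{"deltas":{"type":"array"}},"required":["deltas"]}

```bash
ls; mkdir -p pics
cat > h.py <<'E'
import numpy as np, cv2
from plant import ctrl
def snap(n,f=None):
    p=ctrl.snapshot(n)
    if f: cv2.imwrite('pics/'+f,p['color'][:,:,::-1])
    return p
def ray(p,px):
    K=p['camera_matrix'];d=np.array([p['k1'],0,0,0,0],float)
    u=cv2.undistortPoints(np.array([[px]],float),K,d)[0,0]
    R=p['R'];return -R.T@p['t'], R.T@np.array([u[0],u[1],1])
def atz(p,px,z):
    c,r=ray(p,px);return c+r*(z-c[2])/r[2]
def proj(p,X):
    X=np.atleast_2d(X).astype(float)
    return cv2.projectPoints(X,cv2.Rodrigues(p['R'])[0],np.array(p['t'],float),p['camera_matrix'],np.array([p['k1'],0,0,0,0],float))[0][:,0]
E
python3 - <<'E'
from h import *
np.set_printoptions(precision=3,suppress=True)
ims=[]
for n in ['scene','side','wrist']:
    p=snap(n);ims.append(p['color']);print(n,p['k1'],-p['R'].T@p['t'])
    for k,z in [('hub_top',.052),('spindle_tip',.123),('spindle_seat',.075),('lid_front',None),('lid_hinge',.106),('rotor',0),('centrifuge',0),('tip_box',0),('tube_rack',0),('bottle',0)]:
        for d in ctrl.spot_point(p,k)[:3]:
            print(k,round(d['p'],2),np.array(d['centre']),atz(p,d['centre'],z) if z is not None else '')
cv2.imwrite('pics/a.png',cv2.resize(np.hstack(ims[:2]),(800,300))[:,:,::-1])
cv2.imwrite('pics/s.png',ims[0][:,:,::-1]);cv2.imwrite('pics/w.png',ims[2][:,:,::-1]);cv2.imwrite('pics/sd.png',ims[1][:,:,::-1])
print(ctrl.get_obs())
E
```

```text
pics
scene -0.10681138633063283 [1.074 0.25  1.014]
hub_top 0.85 [374.7 187.5] [0.316 0.204 0.052]
hub_top 0.71 [342.8 225.1] [0.487 0.162 0.052]
hub_top 0.66 [293.7 204.9] [0.485 0.003 0.052]
spindle_tip 0.77 [228.9 161. ] [ 0.468 -0.223  0.123]
spindle_seat 0.58 [226.6 171.1] [ 0.474 -0.235  0.075]
lid_front 0.93 [193.8 163.4] 
lid_hinge 0.74 [214.8 186.2] [ 0.559 -0.222  0.106]
rotor 0.88 [296.9 213.7] [0.479 0.013 0.   ]
rotor 0.71 [373.6 196. ] [0.309 0.209 0.   ]
rotor 0.59 [344.6 235.2] [0.486 0.175 0.   ]
centrifuge 0.95 [236.4 185.2] [ 0.464 -0.214  0.   ]
tip_box 0.89 [240.4 267.6] [ 0.717 -0.058  0.   ]
tip_box 0.3 [342.4 234.9] [0.488 0.169 0.   ]
tube_rack 0.92 [154.6 186.7] [ 0.587 -0.459  0.   ]
bottle 0.77 [425.1 290.7] [0.556 0.447 0.   ]
bottle 0.49 [233.7 168.6] [ 0.407 -0.257  0.   ]
side -0.03703734112174703 [-0.144 -0.944  0.751]
hub_top 0.87 [178.  220.1] [0.319 0.199 0.052]
hub_top 0.8 [226.6 209.1] [0.474 0.162 0.052]
hub_top 0.71 [258.  227.9] [0.486 0.004 0.052]
spindle_tip 0.72 [303.2 243.4] [ 0.468 -0.226  0.123]
spindle_tip 0.36 [300.  254.9] [ 0.429 -0.
[... 380 characters left out ...]
 0.59 [303.5 279.4] [ 0.476 -0.218  0.   ]
tip_box 0.5 [300.7 253.8] [ 0.547 -0.122  0.   ]
tube_rack 0.65 [399.5 307.6] [ 0.588 -0.45   0.   ]
bottle 0.66 [207.4 186.8] [ 0.555  0.441 -0.   ]
wrist -0.0087708620024762 [0.296 0.614 0.385]
{'clock': 1.65, 'joint_pos': array([ 87.839,  20.546,   0.683,   0.   , -70.135, -16.506]), 'qvel': array([ 0.008,  0.028,  0.007, -0.007, -0.066, -0.022]), 'tau': array([ -0.001, -58.237,  29.328,   7.002,   0.012,  -0.   ]), 'tool_pos': array([0.216, 0.639, 0.193]), 'orientation': array([-179.999,    0.   ,  -18.667]), 'force': array([-0.344, -0.275,  0.235]), 'moment': array([-0.071, -0.029,  0.049]), 'gripper_force': 0.0, 'opening': 0.08782496036294436}
```

View pics/s.png

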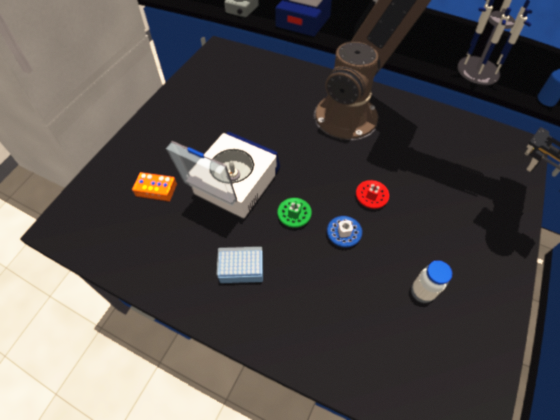

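View pics/sd.png

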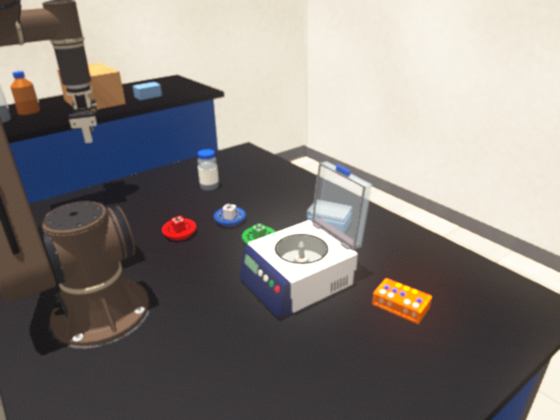

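The blue rotor is at scene (344,232), about (0.483, 0.168). The look-alikes are the red one (373,194) and the green one (295,212). I choose the blue one and will move above it, then check it in a close crop.

Request:
{"op": "carry_out", "data": {"deltas": [[[0.18,0.17,0,0,1],[0.37,0.33,0,0,1],[0.55,0.5,0,0,1],[0.74,0.67,0,0,1],[0.92,0.83,0,0,1]]]}}

```text
clock: 2.15
tool_pos: [0.3379, 0.4215, 0.1928]
orientation: [-180.0, -0.0, -18.6]
force: [1.5, 0.7, 1.0]
opening: 0.0873
gripper_force: 0.0
```

Request:
{"op": "carry_out", "data": {"deltas": [[[0.18,0.17,0,0,1],[0.37,0.33,0,0,1],[0.55,0.5,0,0,1],[0.74,0.67,0,0,1],[0.74,0.67,0,0,1]]]}}

```text
clock: 2.65
tool_pos: [0.4361, 0.2447, 0.1929]
orientation: [180.0, -0.0, -18.9]
force: [-0.1, 0.4, -0.2]
opening: 0.0877
gripper_force: 0.0
```

Run:
```python
from h import *
np.set_printoptions(precision=4,suppress=True)
p=snap('wrist','w1.png');o=ctrl.get_obs();print(o['clock'],o['tool_pos'],o['orientation'],-p['R'].T@p['t'],p['R'][2])
for k,z in [('hub_top',.052),('rotor',0)]:
  for d in ctrl.spot_point(p,k)[:3]: print(k,d['p'],d['centre'],atz(p,d['centre'],z))
```

```text
2.7 [0.4356 0.2465 0.1929] [-179.9754   -0.0154  -18.92  ] [0.5156 0.2185 0.3849] [-0.2944  0.0995 -0.9505]
hub_top 0.64 [340.3, 268.4] [0.3227 0.2077 0.052 ]
hub_top 0.63 [330.6, 122.0] [0.4908 0.1715 0.052 ]
hub_top 0.61 [491.4, 72.2] [0.4847 0.0057 0.052 ]
rotor 0.91 [456.4, 75.4] [0.4896 0.0116 0.    ]
rotor 0.79 [336.8, 249.7] [0.3219 0.2029 0.    ]
rotor 0.7 [322.8, 123.9] [0.4879 0.1737 0.    ]
```

View pics/w1.png

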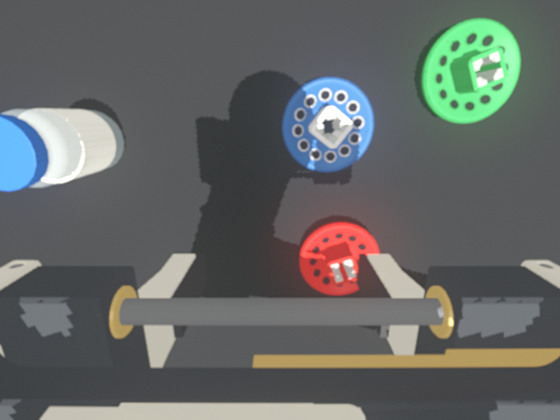

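The blue rotor with the bright metal hub is at (330,125), green is at (475,70) and red at (340,262). The hub is turned about 40° in the image, so I'll measure its yaw.

```bash
cat >> h.py <<'E'
def top(p,c,z,s=.05,n=400):
    "rectified view of plane z: column=world x, row=-world y"
    g=np.linspace(-s,s,n);X,Y=np.meshgrid(c[0]+g,c[1]-g)
    uv=proj(p,np.c_[X.ravel(),Y.ravel(),np.full(X.size,z)]).reshape(n,n,2).astype(np.float32)
    return cv2.remap(p['color'],uv,None,cv2.INTER_CUBIC)
E
python3 - <<'E'
from h import *
p=snap('wrist');c=[.489,.172];im=top(p,c,.052,.04)
hsv=cv2.cvtColor(im,cv2.COLOR_RGB2HSV)
m=((hsv[...,1]<70)&(hsv[...,2]>110)).astype(np.uint8)
m=cv2.morphologyEx(m,cv2.MORPH_CLOSE,np.ones((25,25)))
m=cv2.morphologyEx(m,cv2.MORPH_OPEN,np.ones((25,25)))
n,l,st,ce=cv2.connectedComponentsWithStats(m)
i=1+np.argmax(st[1:,4]);cs,_=cv2.findContours((l==i).astype(np.uint8),0,2)
r=cv2.minAreaRect(cs[0]);print(r)
b=cv2.boxPoints(r).astype(int);a=im.copy();cv2.drawContours(a,[b],0,(255,0,0),1)
cv2.imwrite('pics/t1.png',a[:,:,::-1])
k=.08/399;print(c[0]+(r[0][0]-199.5)*k,c[1]-(r[0][1]-199.5)*k,[x*k for x in r[1]])
E
```

```text
((191.72662353515625, 221.26390075683594), (286.1131286621094, 374.8028564453125), 85.8150863647461)
0.4874414282777256 0.1676363106251958 [0.05736604083450815, 0.07514844239505013]
```

View pics/t1.png

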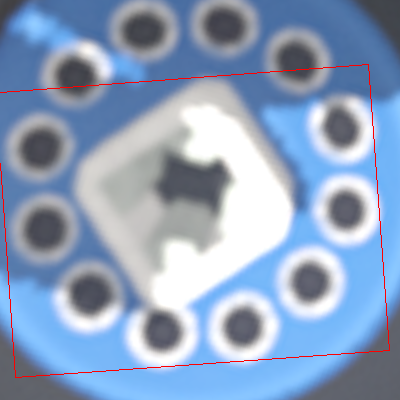

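Request:
{"op": "carry_out", "data": {"deltas": [[[0.36,0.264,0,0.0236,1],[0.36,0.264,0,0.0472,1],[0.36,0.264,0,0.0708,1],[0.36,0.264,0,0.0944,1],[0.36,0.264,0,0.118,1]]]}}

```text
clock: 3.35
tool_pos: [0.4857, 0.1771, 0.1924]
orientation: [180.0, -0.0, -61.4]
force: [-0.3, 0.3, 0.6]
opening: 0.0879
gripper_force: 0.0
```

Request:
{"op": "carry_out", "data": {"deltas": [[[0,0,0,0.0236,1],[0,0,0,0.0472,1],[0,0,0,0.0708,1],[0,0,0,0.0944,1],[0,0,0,0.118,1]]]}}

```text
clock: 3.85
tool_pos: [0.4855, 0.1776, 0.1925]
orientation: [180.0, -0.0, -103.8]
force: [-0.0, 0.4, -1.1]
opening: 0.0876
gripper_force: 0.0
```

Request:
{"op": "carry_out", "data": {"deltas": [[[0,0,0.1,0.0236,1],[0,0,0.2,0.0472,1],[0,0,0.3,0.0708,1],[0,0,0.35,0.0944,1],[0,0,0.35,0.117,1]]]}}

```text
clock: 4.35
tool_pos: [0.4845, 0.1769, 0.1207]
orientation: [-180.0, -0.2, -146.0]
force: [0.8, 0.4, 0.4]
opening: 0.0876
gripper_force: 0.0
```

Run:
```python
from h import *
np.set_printoptions(precision=4,suppress=True)
p=snap('wrist');o=ctrl.get_obs();print(o['clock'],o['tool_pos'],o['orientation'],o['joint_pos'],-p['R'].T@p['t'])
for k,z in [('hub_top',.052),('rotor',0)]:
  for d in ctrl.spot_point(p,k)[:3]: print(k,d['p'],d['centre'],atz(p,d['centre'],z))
c=[.487,.173];im=top(p,c,.052,.04)
cv2.drawMarker(im,(200,200),(255,0,0),1,20)
y=np.radians(o['orientation'][2])
for s in (-1,1):
  for a in(-1,1): # expected flats
    v=np.array([np.cos(y),np.sin(y)]);w=np.array([-v[1],v[0]])
    q=[(np.array([200,200])+5000*(s*.017*w+t*.013*v)*[1,-1]).astype(int) for t in(-1,1)]
    cv2.line(im,tuple(map(int,q[0])),tuple(map(int,q[1])),(255,0,0),1)
cv2.imwrite('pics/t2.png',np.hstack([cv2.resize(im,(420,420)),p['color'][:,90:470]])[:,:,::-1])
```

```text
4.4 [0.485  0.1772 0.1215] [-179.9944   -0.1154 -146.4423] [ 41.8687   9.1699 -24.8157  -0.0135 -56.1295 -98.3035] [0.4147 0.1312 0.3129]
hub_top 0.88 [273.4, 207.9] [0.483  0.1695 0.052 ]
hub_top 0.78 [108.8, 110.7] [0.4892 0.0132 0.052 ]
hub_top 0.75 [428.9, 63.8] [0.3181 0.205  0.052 ]
rotor 0.83 [272.6, 195.0] [0.4853 0.1685 0.    ]
rotor 0.74 [132.4, 110.5] [0.491  0.0088 0.    ]
rotor 0.68 [406.7, 70.7] [0.315  0.2064 0.    ]
```

View pics/t2.png

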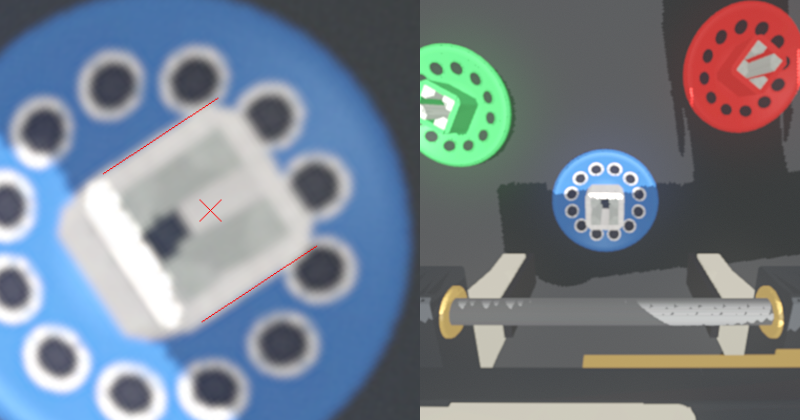

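The blue rotor's hub is centred and the planned finger lines run parallel to its flats. The offset is about 5 mm, so I'll correct it, descend and grip.

Request:
{"op": "carry_out", "data": {"deltas": [[[0.015,-0.023,0.12,0,1],[0.015,-0.023,0.24,0,1],[0.015,-0.023,0.35,0,1],[0.015,-0.023,0.42,0,1],[0.015,-0.023,0.453,0,1]]]}}

```text
clock: 5.0
tool_pos: [0.4854, 0.1708, 0.0309]
orientation: [-180.0, -0.1, -145.5]
force: [1.2, -0.1, 0.2]
opening: 0.0878
gripper_force: 0.0
```

Request:
{"op": "carry_out", "data": {"deltas": [[[0,0,0,0,1],[0,0,0,0,-1],[0,0,0,0,-1],[0,0,0,0,-1],[0,0,0,0,-1]]]}}

```text
clock: 5.5
tool_pos: [0.4863, 0.1706, 0.0325]
orientation: [180.0, 0.1, -145.7]
force: [0.3, -0.3, 0.8]
opening: 0.0617
gripper_force: 0.0
```

Request:
{"op": "carry_out", "data": {"deltas": [[[0,0,0,0,-1],[0,0,0,0,-1],[0,0,0,0,-1]]]}}

```text
clock: 5.8
tool_pos: [0.486, 0.1704, 0.032]
orientation: [-180.0, 0.0, -145.7]
force: [-0.6, 0.0, 0.3]
opening: 0.0374
gripper_force: 0.0
```

Request:
{"op": "carry_out", "data": {"deltas": [[[0,0,0,0,-1],[0,0,0,0,-1],[0,0,0,0,-1]]]}}

```text
clock: 6.1
tool_pos: [0.486, 0.1704, 0.0319]
orientation: [-180.0, -0.0, -145.7]
force: [-0.5, 0.1, 0.1]
opening: 0.0133
gripper_force: 0.0
```

Request:
{"op": "carry_out", "data": {"deltas": [[[0,0,-0.05,0,-1],[0,0,-0.2,0,-1],[0,0,-0.4,0,-1],[0,0,-0.6,0,-1],[0,0,-0.85,0,-1]]]}}

```text
clock: 6.6
tool_pos: [0.485, 0.1697, 0.2035]
orientation: [180.0, -0.1, -145.8]
force: [1.5, 0.6, 0.6]
opening: 0.0006
gripper_force: 0.0
```

Run:
```python
from h import *
np.set_printoptions(precision=4,suppress=True)
for n in('scene','side'):
  p=snap(n)
  for k,z in [('spindle_tip',.123),('spindle_seat',.075),('lid_hinge',.106),('centrifuge',0)]:
    for d in ctrl.spot_point(p,k)[:1]: print(k,d['p'],d['centre'],atz(p,d['centre'],z))
o=ctrl.get_obs();print(o['clock'],o['tool_pos'],o['orientation'],o['opening'],o['gripper_force'],o['force'])
```

```text
spindle_tip 0.74 [230.5, 158.4] [ 0.4569 -0.2242  0.123 ]
spindle_seat 0.94 [230.2, 173.5] [ 0.4778 -0.2196  0.075 ]
lid_hinge 0.93 [213.2, 186.4] [ 0.5612 -0.2255  0.106 ]
centrifuge 0.89 [233.2, 187.5] [ 0.4768 -0.2187  0.    ]
spindle_tip 0.84 [302.2, 241.7] [ 0.4709 -0.218   0.123 ]
spindle_seat 0.87 [300.0, 261.0] [ 0.456  -0.2275  0.075 ]
lid_hinge 0.7 [331.6, 236.4] [ 0.5643 -0.2279  0.106 ]
centrifuge 0.78 [301.4, 280.0] [ 0.4703 -0.2167  0.    ]
7.1 [0.4855 0.17   0.2009] [-179.9876   -0.1241 -145.7476] 0.0002149738592729708 0.0 [ 0.4858 -0.369   0.4883]
```

The fingers closed fully without catching the hub, so I'll look again.

Run:
```python
from h import *
np.set_printoptions(precision=4,suppress=True)
w=snap('wrist')
P=[w]
for n in ('scene','side'): P.append(snap(n))
for p in P:
  for k,z in [('hub_top',.052),('rotor',0)]:
    for d in ctrl.spot_point(p,k)[:4]: print(k,d['p'],d['centre'],atz(p,d['centre'],z))
s=P[1]['color'][150:270,290:430];t=P[2]['color'][170:270,150:290]
f=lambda a:cv2.resize(a,(420,360))
print(proj(w,[[.485,.172,.052],ctrl.get_obs()['tool_pos']]))
cv2.imwrite('pics/x.png',cv2.resize(np.hstack([w['color'],np.vstack([cv2.resize(s,(240,210)),cv2.resize(t,(240,210))])]),(800,420))[:,:,::-1])
```

```text
hub_top 0.75 [281.9, 192.4] [0.4844 0.1722 0.052 ]
hub_top 0.73 [153.9, 112.7] [0.4889 0.0109 0.052 ]
hub_top 0.64 [393.9, 79.2] [0.3207 0.2001 0.052 ]
rotor 0.94 [278.2, 183.3] [0.4875 0.1687 0.    ]
rotor 0.78 [169.0, 114.1] [0.4912 0.0098 0.    ]
rotor 0.7 [384.9, 85.1] [0.3172 0.2071 0.    ]
hub_top 0.9 [375.3, 185.7] [0.3082 0.204  0.052 ]
hub_top 0.79 [293.0, 206.5] [0.4911 0.0035 0.052 ]
hub_top 0.68 [345.2, 227.5] [0.4918 0.1717 0.052 ]
hub_top 0.43 [228.7, 161.3] [ 0.4212 -0.2611  0.052 ]
rotor 0.96 [346.2, 229.8] [0.4666 0.1731 0.    ]
rotor 0.69 [298.1, 217.7] [0.4907 0.0221 0.    ]
rotor 0.61 [371.5, 197.9] [0.3193 0.2056 0.    ]
hub_top 0.92 [257.8, 226.7] [0.4896 0.01   0.052 ]
hub_top 0.67 [225.8, 209.4] [0.4708 0.1624 0.052 ]
hub_top 0.64 [178.8, 220.2] [0.3212 0.1967 0.052 ]
rotor 0.8 [180.2, 233.2] [0.3225 0.2045 0.    ]
rotor 0.67 [259.1, 241.2] [0.491 0.009 0.   ]
rotor 0.67 [208.1, 188.6] [0.549  0.4256 0.    ]
rotor 0.6 [226.0, 219.8] [0.4798 0.1836 0.    ]
[[281.4421 192.7132]
 [279.1323 245.723 ]]
```

View pics/x.png

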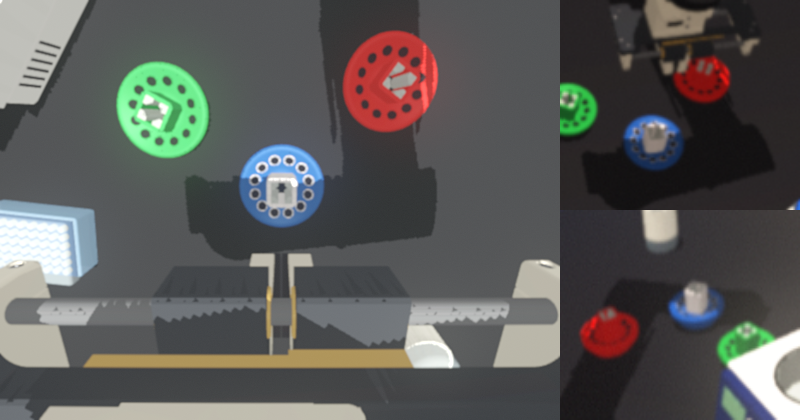

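Run:
```python
from h import *
np.set_printoptions(precision=4,suppress=True)
p=snap('wrist');o=ctrl.get_obs();print(p['camera_matrix'],o['tool_pos'],o['joint_pos'])
T=o['tool_pos'];y=np.radians(o['orientation'][2]);ex=np.array([np.cos(y),np.sin(y),0]);ey=np.array([np.sin(y),-np.cos(y),0])
for dz in(0,.01,.02,.04,.066):
  X=np.array([T+[0,0,dz]+a*ex+b*ey for a,b in((0,0),(.0095,0),(-.0095,0),(0,.044),(0,-.044))])
  print(dz,((X@p['R'].T+p['t'])[0,2]),proj(p,X).round(0).tolist())
for n in('scene','side'):
  q=snap(n);u=proj(q,T)[0];print(n,u)
  a=q['color'].copy();cv2.drawMarker(a,tuple(int(v) for v in u.round()),(255,0,0),1,6)
  r,c=int(u[1]),int(u[0]);cv2.imwrite(f'pics/z_{n}.png',cv2.resize(a[r-45:r+45,c-60:c+60],(400,300),interpolation=0)[:,:,::-1])
a=cv2.imread('pics/z_scene.png');b=cv2.imread('pics/z_side.png');cv2.imwrite('pics/z.png',np.hstack([a,b]))
```

```text
[[305.9386   0.     280.8187]
 [  0.     305.9386 213.6539]
 [  0.       0.       1.    ]] [0.486  0.1704 0.202 ] [ 41.189    5.0072 -18.3916   0.0006 -66.6012 -96.9372]
0 0.20848333088486526 [[279.0, 244.0], [279.0, 231.0], [279.0, 257.0], [344.0, 244.0], [215.0, 244.0]]
0.01 0.19896818248596043 [[279.0, 251.0], [279.0, 237.0], [279.0, 264.0], [347.0, 251.0], [211.0, 251.0]]
0.02 0.18945303408705563 [[279.0, 257.0], [279.0, 243.0], [279.0, 271.0], [350.0, 257.0], [208.0, 257.0]]
0.04 0.17042273728924598 [[279.0, 273.0], [279.0, 258.0], [279.0, 288.0], [358.0, 273.0], [200.0, 273.0]]
0.066 0.14568335145209343 [[278.0, 300.0], [278.0, 283.0], [278.0, 317.0], [371.0, 300.0], [186.0, 300.0]]
scene [353.4019 196.5488]
side [224.9047 164.4533]
```

View pics/z.png

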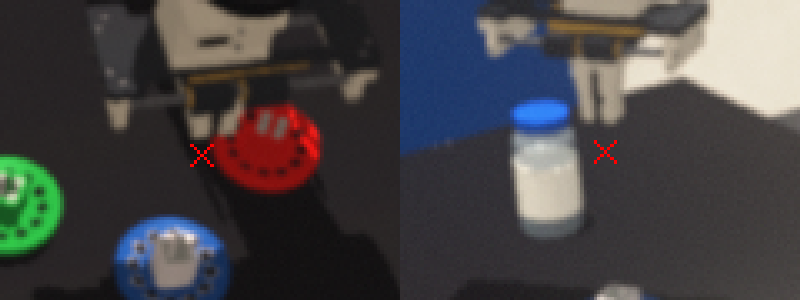

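Run:
```python
from h import *
np.set_printoptions(precision=4,suppress=True)
o=ctrl.get_obs();T=o['tool_pos'];A=[];B=[]
for n,d in(('scene',(14/3.33,-18/3.33)),('side',(-2/3.33,-28/3.33))):
  p=snap(n);c,r=ray(p,proj(p,T)[0]+d);r/=np.linalg.norm(r);M=np.eye(3)-np.outer(r,r);A.append(M);B.append(M@c)
X=np.linalg.lstsq(np.vstack(A),np.hstack(B),rcond=None)[0];print(X,X-T,[m@X-b for m,b in zip(A,B)])
```

```text
[0.4872 0.1758 0.2288] [0.0012 0.0054 0.0268] [array([ 0.0015, -0.0013, -0.001 ]), array([-0.0015,  0.0013,  0.001 ])]
```

The fingertips are really about 27 mm above the reported TCP, so the first grasp closed above the hub. The blue rotor has not moved. I'll open the fingers and go about 25 mm lower.

Request:
{"op": "carry_out", "data": {"deltas": [[[0,0,0.1,0,1],[0,0,0.2,0,1],[0,0,0.3,0,1],[0,0,0.4,0,1],[0,0,0.45,0,1]]]}}

```text
clock: 8.3
tool_pos: [0.4852, 0.1699, 0.1104]
orientation: [180.0, -0.1, -145.8]
force: [0.6, 0.1, -0.4]
opening: 0.0351
gripper_force: 0.0
```

Request:
{"op": "carry_out", "data": {"deltas": [[[0,0,0,0,1],[0,0,0,0,1],[0,0,0,0,1],[0,0,0.1,0,1],[0,0,0.2,0,1]]]}}

```text
clock: 8.8
tool_pos: [0.4871, 0.1713, 0.0731]
orientation: [180.0, 0.2, -145.7]
force: [-0.3, 0.3, -0.3]
opening: 0.0748
gripper_force: 0.0
```

Request:
{"op": "carry_out", "data": {"deltas": [[[0,0,0.08,0,1],[0,0,0.16,0,1],[0,0,0.24,0,1],[0,0,0.29,0,1],[0,0,0.29,0,1]]]}}

```text
clock: 9.3
tool_pos: [0.4856, 0.1701, 0.0133]
orientation: [-180.0, -0.1, -145.8]
force: [-0.3, -0.1, 0.5]
opening: 0.0875
gripper_force: 0.0
```

Request:
{"op": "carry_out", "data": {"deltas": [[[0,0,0.015,0,1],[0,0,0.025,0,1],[0,0,0.037,0,1],[0,0,0.037,0,-1],[0,0,0.037,0,-1]]]}}

```text
clock: 9.8
tool_pos: [0.4861, 0.1705, 0.0068]
orientation: [180.0, 0.0, -145.7]
force: [-0.7, -0.4, 0.5]
opening: 0.0767
gripper_force: 0.0
```

Request:
{"op": "carry_out", "data": {"deltas": [[[0,0,0,0,-1],[0,0,0,0,-1],[0,0,0,0,-1],[0,0,0,0,-1],[0,0,0,0,-1]]]}}

```text
clock: 10.3
tool_pos: [0.4859, 0.1704, 0.0066]
orientation: [180.0, -0.0, -145.7]
force: [-0.1, -0.5, -0.2]
opening: 0.037
gripper_force: 0.0
```

Request:
{"op": "carry_out", "data": {"deltas": [[[0,0,0,0,-1],[0,0,0,0,-1]]]}}

```text
clock: 10.5
tool_pos: [0.486, 0.1705, 0.0066]
orientation: [180.0, -0.0, -145.7]
force: [-0.2, -0.5, 0.1]
opening: 0.0339
gripper_force: 30.0
```

The hub is gripped at 33.9 mm, with the rotor's underside 6.6 mm below the reported TCP. I'll lift it and go to a spot beside the centrifuge where the wrist camera looks down on the pin.

Request:
{"op": "carry_out", "data": {"deltas": [[[0,0,-0.1,0,-1],[0,0,-0.3,0,-1],[0,0,-0.55,0,-1],[0,0,-0.8,0,-1],[0,0,-1.0,0,-1]]]}}

```text
clock: 11.0
tool_pos: [0.4859, 0.1703, 0.2092]
orientation: [180.0, 0.1, -145.7]
force: [0.6, 0.4, -3.9]
opening: 0.0337
gripper_force: 30.0
```

Request:
{"op": "carry_out", "data": {"deltas": [[[0.086,-0.108,-0.01,-0.0155,-1],[0.172,-0.216,-0.02,-0.031,-1],[0.258,-0.324,-0.03,-0.0465,-1],[0.344,-0.432,-0.035,-0.062,-1],[0.43,-0.54,-0.035,-0.0775,-1]]]}}

```text
clock: 11.5
tool_pos: [0.4748, 0.0316, 0.2131]
orientation: [179.9, -0.0, -117.6]
force: [-0.6, -0.2, -3.0]
opening: 0.0336
gripper_force: 30.0
```

Request:
{"op": "carry_out", "data": {"deltas": [[[0.127,-0.055,-0.01,-0.0155,-1],[0.254,-0.11,-0.02,-0.031,-1],[0.38,-0.165,-0.03,-0.0465,-1],[0.507,-0.22,-0.035,-0.062,-1],[0.634,-0.275,-0.035,-0.0775,-1]]]}}

```text
clock: 12.0
tool_pos: [0.4642, -0.106, 0.2201]
orientation: [179.9, 0.0, -89.7]
force: [0.1, 0.4, -3.1]
opening: 0.0336
gripper_force: 30.0
```

Run:
```python
from h import *
np.set_printoptions(precision=4,suppress=True)
p=snap('wrist');p=snap('wrist','w3.png');o=ctrl.get_obs();print(o['clock'],o['tool_pos'],o['orientation'],o['opening'],o['force'],-p['R'].T@p['t'])
for k,z in [('spindle_tip',.123),('spindle_seat',.075),('pin_top',.082),('lid_hinge',.106),('centrifuge',0),('hub_top',o['tool_pos'][2]+.0454),('rotor',o['tool_pos'][2]-.0066)]:
  for d in ctrl.spot_point(p,k)[:2]: print(k,d['p'],d['centre'],atz(p,d['centre'],z))
t=top(p,[.47,-.222],.082,.03,370)
cv2.imwrite('pics/v3.png',np.hstack([cv2.resize(p['color'],(493,370)),t])[:,:493+307,::-1])
cv2.imwrite('pics/t3.png',t[:,:,::-1])
```

```text
12.1 [ 0.4638 -0.1073  0.2198] [179.8888  -0.0122 -89.9022] 0.03388005946529282 [-0.1853 -0.5555 -3.4915] [ 0.4647 -0.1917  0.412 ]
spindle_tip 0.9 [277.8, 86.4] [ 0.4664 -0.2153  0.123 ]
spindle_seat 0.76 [279.0, 89.2] [ 0.4655 -0.2166  0.075 ]
spindle_seat 0.46 [170.4, 81.2] [ 0.576  -0.2231  0.075 ]
pin_top 0.86 [273.6, 91.7] [ 0.4709 -0.2137  0.082 ]
lid_hinge 0.89 [170.0, 82.0] [ 0.5662 -0.2195  0.106 ]
lid_hinge 0.47 [277.4, 87.0] [ 0.4669 -0.2162  0.106 ]
centrifuge 0.81 [275.8, 90.9] [ 0.4697 -0.2201  0.    ]
hub_top 0.83 [281.0, 277.1] [ 0.4631 -0.1081  0.2652]
rotor 0.8 [279.9, 240.1] [ 0.4636 -0.1078  0.2132]
```

View pics/v3.png

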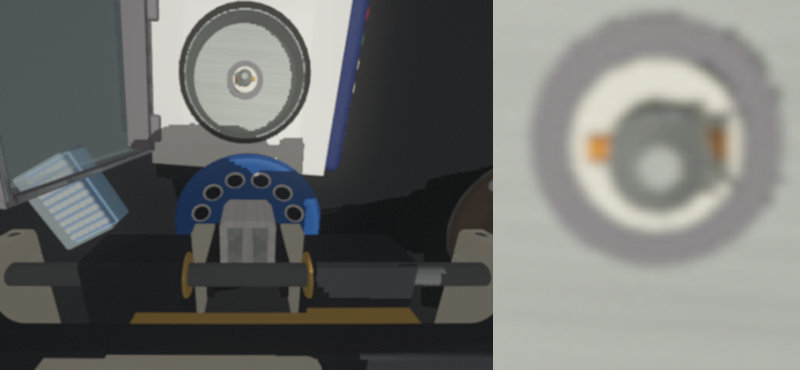

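The drive pin lies nearly along world x, with its ends at crop (105,149) and (225,142), so about +3°. Now I'll fit the axis and the held ring precisely.

Run:
```python
from h import *
from scipy.optimize import least_squares
np.set_printoptions(precision=4,suppress=True)
p=snap('wrist');o=ctrl.get_obs();print(o['tool_pos'],o['orientation'][2])
def blob(c,z,s,test,n=600,k=5):
    t=top(p,c,z,s,n);h=cv2.cvtColor(t,cv2.COLOR_RGB2HSV);m=test(t.astype(int),h).astype(np.uint8)
    m=cv2.morphologyEx(m,cv2.MORPH_OPEN,np.ones((k,k)));return m,2*s/(n-1)
def fit(pts,r0=None):
    pts=np.array(pts);c0=pts.mean(0)
    f=lambda q:np.hypot(pts[:,0]-q[0],pts[:,1]-q[1])-(r0 or q[2])
    s=least_squares(f,[*c0,.03],loss='soft_l1',f_scale=.0005);return s.x,np.sqrt(np.mean(s.fun**2))
def radial(c,z,s,r1,r2,sgn,A):
    "strongest radial grey edge along spokes"
    t=top(p,c,z,s,800);g=cv2.GaussianBlur(cv2.cvtColor(t,cv2.COLOR_RGB2GRAY),(0,0),3).astype(float);q=[]
    rr=np.linspace(r1,r2,120);k=(800-1)/(2*s)
    for a in A:
        x=c[0]+rr*np.cos(a);y=c[1]+rr*np.sin(a)
        v=cv2.remap(g.astype(np.float32),((x-c[0]+s)*k).astype(np.float32)[None],((c[1]+s-y)*k).astype(np.float32)[None],1)[0]
        d=np.gradient(v)*sgn;i=d.argmax();q.append([x[i],y[i]])
    return q
A=np.radians(np.arange(0,360,6))
c=[.4668,-.2155]
for name,z,r1,r2,sg in(('shoulder white->grey',.075,.010,.018,-1),('rim dark->white',.105,.057,.070,1)):
    for _ in range(2):
        x,e=fit(radial(c,z,.08 if z>.1 else .03,r1,r2,sg,A));
    print(name,x,e)
zr=o['tool_pos'][2]-.0066+.026
m,k=blob([.464,-.107],zr,.08,lambda t,h:(h[...,0]>95)&(h[...,0]<125)&(h[...,1]>120)&(h[...,2]>40))
q=[]
for a in np.radians(np.arange(-150,-29,4)):
    rr=np.linspace(.035,.07,300);X=((.464+rr*np.cos(a)-.464+.08)/k).astype(int);Y=((.08-rr*np.sin(a))/k).astype(int)
    v=np.nonzero(m[Y,X])[0]
    if len(v):r=rr[v[-1]];q.append([.464+r*np.cos(a),-.107+r*np.sin(a)])
print('ring',fit(q),fit(q,.052),len(q))
# tip flat
m,k=blob([.4668,-.2155],.123,.012,lambda t,h:t.min(2)>130,400,9)
n,l,st,ce=cv2.connectedComponentsWithStats(m)
for i in range(1,n): print('tip',.4668+ce[i][0]*k-.012,-.2155-ce[i][1]*k+.012,st[i],2*np.sqrt(st[i,4]/np.pi)*k)
# pin
m,k=blob([.4668,-.2155],.0795,.016,lambda t,h:(h[...,0]<20)&(h[...,1]>100),400,5)
n,l,st,ce=cv2.connectedComponentsWithStats(m)
for i in range(1,n): print('pin',.4668+ce[i][0]*k-.016,-.2155-ce[i][1]*k+.016,st[i])
print([ (d['p'],atz(p,d['centre'],z)) for k_,z in(('spindle_tip',.123),('hub_top',o['tool_pos'][2]+.0454)) for d in ctrl.spot_point(p,k_)[:1]])
```

```text
[ 0.4652 -0.1044  0.2205] -89.90625750365395
shoulder white->grey [ 0.4666 -0.2161  0.0143] 0.00021338757620568695
rim dark->white [ 0.4667 -0.2158  0.0694] 0.002693499976829502
ring (array([ 0.4652, -0.1039,  0.0509]), np.float64(0.000547767292458192)) (array([ 0.4652, -0.1027,  0.03  ]), np.float64(0.0005907883046449199)) 31
tip 0.4663799747671798 -0.21684278684101135 [     0      0    400    400 103100] 0.02179328698915967
tip 0.4662724229929663 -0.21575757233366658 [  124   145   135   118 12710] 0.007651845290421301
pin 0.47639324729193305 -0.21540320795958534 [308 177  23  45 829]
pin 0.45724180217986826 -0.21613670804919277 [  62  186   38   45 1376]
[(0.89, array([ 0.466 , -0.2159,  0.123 ]))]
```

Request:
{"op": "carry_out", "data": {"deltas": [[[0.002,0,0,0.0236,-1],[0.002,0,0,0.0472,-1],[0.002,0,0,0.0708,-1],[0.002,0,0,0.0944,-1],[0.002,0,0,0.118,-1]]]}}

```text
clock: 13.1
tool_pos: [0.4651, -0.1052, 0.2206]
orientation: [180.0, 0.0, -132.8]
force: [0.4, 0.1, -3.6]
opening: 0.0336
gripper_force: 30.0
```

Request:
{"op": "carry_out", "data": {"deltas": [[[0,0,0,0.0236,-1],[0,0,0,0.0472,-1],[0,0,0,0.0708,-1],[0,0,0,0.0944,-1],[0,0,0,0.118,-1]]]}}

```text
clock: 13.6
tool_pos: [0.4651, -0.1052, 0.2206]
orientation: [180.0, 0.0, -175.2]
force: [-0.4, -0.0, -3.3]
opening: 0.0336
gripper_force: 30.0
```

Request:
{"op": "carry_out", "data": {"deltas": [[[0,0,0,0.008,-1],[0,0,0,0.008,-1],[0,0,0,0.008,-1],[0,0,0,0.008,-1]]]}}

```text
clock: 14.0
tool_pos: [0.4651, -0.1053, 0.2206]
orientation: [180.0, -0.0, -177.7]
force: [0.1, -0.6, -3.8]
opening: 0.0335
gripper_force: 30.0
```

```bash
cat > m.py <<'E'
from h import *
from scipy.optimize import least_squares
np.set_printoptions(precision=4,suppress=True)
p=snap('wrist','m.png');o=ctrl.get_obs();T=o['tool_pos'];print(o['clock'],T,o['orientation'],o['joint_pos'])
def fit(pts,r0=None):
    pts=np.array(pts);c0=pts.mean(0)
    f=lambda q:np.hypot(pts[:,0]-q[0],pts[:,1]-q[1])-(r0 or q[2])
    s=least_squares(f,[*c0,.03],loss='soft_l1',f_scale=.0005);return s.x,np.sqrt(np.mean(s.fun**2))
def grid(c,z,s,n=800):
    t=top(p,c,z,s,n);k=(n-1)/(2*s);return t,lambda x,y:(((x-c[0]+s)*k).astype(np.float32)[None],((c[1]+s-y)*k).astype(np.float32)[None])
c=np.array([.4665,-.2159])
t,w=grid(c,.075,.03);g=cv2.GaussianBlur(cv2.cvtColor(t,cv2.COLOR_RGB2GRAY),(0,0),3).astype(np.float32);q=[];rr=np.linspace(.009,.019,120)
for a in np.radians(np.arange(0,360,6)):
    x=c[0]+rr*np.cos(a);y=c[1]+rr*np.sin(a);d=-np.gradient(cv2.remap(g,*w(x,y),1)[0]);i=d.argmax();q.append([x[i],y[i]])
print('shoulder',fit(q))
zr=T[2]-.0066+.026;t,w=grid(T[:2],zr,.08);h=cv2.cvtColor(t,cv2.COLOR_RGB2HSV)
m=((h[...,0]>95)&(h[...,0]<125)&(h[...,1]>120)&(h[...,2]>40)).astype(np.float32);m=cv2.morphologyEx(m,cv2.MORPH_OPEN,np.ones((7,7)))
yaw=np.radians(o['orientation'][2]);q=[];rr=np.linspace(.035,.065,300)
for a in yaw+np.radians(np.arange(-60,61,4)):
    x=T[0]+rr*np.cos(a);y=T[1]+rr*np.sin(a);v=np.nonzero(cv2.remap(m,*w(x,y),1)[0]>.5)[0]
    if len(v):q.append([x[v[-1]],y[v[-1]]])
print('ring',fit(q),fit(q,.052),len(q))
for k_,z in(('spindle_tip',.123),('hub_top',T[2]+.0454),('lid_hinge',.106),('rotor',T[2]-.0066)):
  for d in ctrl.spot_point(p,k_)[:2]:print(k_,d['p'],d['centre'],atz(p,d['centre'],z))
E
python3 m.py
```

```text
14.05 [ 0.4651 -0.1054  0.2206] [-179.999    -0.0003 -177.7154] [ 10.949    0.4232 -20.7937   0.0011 -68.7835 -98.6648]
shoulder (array([ 0.4665, -0.2161,  0.0143]), np.float64(0.001804164156170667))
ring (array([ 0.4629, -0.1038,  0.0505]), np.float64(0.00024622337109081336)) (array([ 0.4647, -0.1036,  0.03  ]), np.float64(0.00039210246604623353)) 31
spindle_tip 0.9 [165.8, 202.8] [ 0.4673 -0.2177  0.123 ]
hub_top 0.78 [281.2, 278.3] [ 0.4645 -0.1041  0.266 ]
hub_top 0.57 [373.6, 212.4] [ 0.4253 -0.0592  0.266 ]
rotor 0.91 [360.3, 199.6] [ 0.4326 -0.0521  0.214 ]
rotor 0.7 [282.3, 239.8] [ 0.4638 -0.1034  0.214 ]
```

Request:
{"op": "carry_out", "data": {"deltas": [[[0.004,-0.14,0,0,-1],[0.008,-0.28,0,0,-1],[0.012,-0.42,0,0,-1],[0.0125,-0.562,0,0,-1],[0.0125,-0.562,0,0,-1]]]}}

```text
clock: 14.75
tool_pos: [0.4668, -0.2203, 0.2202]
orientation: [-180.0, -0.0, -177.9]
force: [-0.5, 0.1, -4.0]
opening: 0.0334
gripper_force: 30.0
```

Request:
{"op": "carry_out", "data": {"deltas": [[[0,0,0.1,0,-1],[0,0,0.2,0,-1],[0,0,0.3,0,-1],[0,0,0.4,0,-1],[0,0,0.42,0,-1]]]}}

```text
clock: 15.25
tool_pos: [0.4654, -0.2172, 0.1344]
orientation: [179.9, -0.2, -177.8]
force: [-0.5, 0.0, -4.2]
opening: 0.0342
gripper_force: 30.0
```

Run:
```python
from h import *
o=ctrl.get_obs();print(o['clock'],o['tool_pos'],o['orientation'],o['force'],o['moment'])
a=snap('side')['color'][200:290,240:360];b=snap('scene')['color'][120:210,180:300]
cv2.imwrite('pics/e.png',np.hstack([cv2.resize(a,(400,300)),cv2.resize(b,(400,300))])[:,:,::-1])
```

```text
15.25 [ 0.46536341 -0.21720171  0.13438621] [ 179.93872895   -0.21804163 -177.79347115] [-0.52263372  0.04200471 -4.22873339] [ 0.10216821 -0.07461988  0.01609191]
```

View pics/e.png

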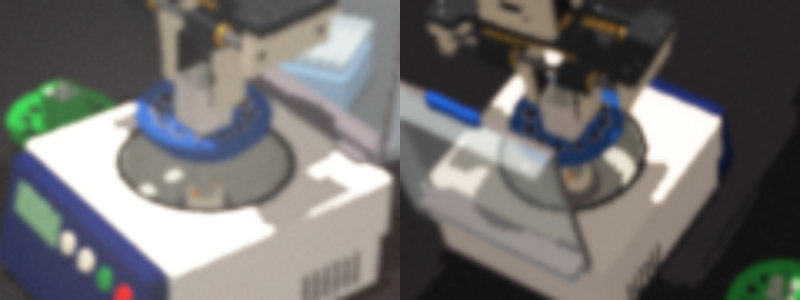

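The rotor is centred above the spindle. I'll lower it in small steps and watch the force.

Request:
{"op": "carry_out", "data": {"deltas": [[[0,0,0,0,-1],[0,0,0.015,0,-1],[0,0,0.03,0,-1],[0,0,0.045,0,-1],[0,0,0.06,0,-1]]]}}

```text
clock: 15.85
tool_pos: [0.4669, -0.2179, 0.1244]
orientation: [180.0, 0.0, -177.8]
force: [0.3, -0.2, -3.6]
opening: 0.0336
gripper_force: 30.0
```

Request:
{"op": "carry_out", "data": {"deltas": [[[0,0,0.015,0,-1],[0,0,0.03,0,-1],[0,0,0.045,0,-1],[0,0,0.045,0,-1]]]}}

```text
clock: 16.25
tool_pos: [0.4667, -0.2178, 0.115]
orientation: [180.0, -0.0, -177.8]
force: [-0.9, 0.1, -4.5]
opening: 0.0336
gripper_force: 30.0
```

Request:
{"op": "carry_out", "data": {"deltas": [[[0,0,0.02,0,-1],[0,0,0.04,0,-1],[0,0,0.06,0,-1],[0,0,0.08,0,-1],[0,0,0.1,0,-1]]]}}

```text
clock: 16.75
tool_pos: [0.4669, -0.2179, 0.0952]
orientation: [180.0, -0.0, -177.8]
force: [-0.9, 0.5, -4.0]
opening: 0.0338
gripper_force: 30.0
```

Request:
{"op": "carry_out", "data": {"deltas": [[[0,0,0.01,0,-1],[0,0,0.02,0,-1],[0,0,0.03,0,-1],[0,0,0.04,0,-1],[0,0,0.04,0,-1]]]}}

```text
clock: 17.25
tool_pos: [0.4668, -0.2178, 0.0873]
orientation: [180.0, -0.0, -177.8]
force: [0.5, 0.6, -3.3]
opening: 0.0335
gripper_force: 30.0
```

Request:
{"op": "carry_out", "data": {"deltas": [[[0,0,0.008,0,-1],[0,0,0.016,0,-1],[0,0,0.023,0,-1],[0,0,0.023,0,-1]]]}}

```text
clock: 17.65
tool_pos: [0.4668, -0.2178, 0.0828]
orientation: [180.0, -0.0, -177.8]
force: [-0.3, 0.5, -3.7]
opening: 0.0335
gripper_force: 30.0
```

Request:
{"op": "carry_out", "data": {"deltas": [[[0,0,0.003,0,-1],[0,0,0.006,0,-1],[0,0,0.006,0,-1]]]}}

```text
clock: 17.95
tool_pos: [0.4669, -0.2179, 0.0817]
orientation: [180.0, -0.0, -177.8]
force: [-0.0, -0.2, -3.1]
opening: 0.0338
gripper_force: 30.0
```

Request:
{"op": "carry_out", "data": {"deltas": [[[0,0,0,0,0.2],[0,0,0,0,0.2],[0,0,0,0,0.2],[0,0,0,0,0.2]]]}}

```text
clock: 18.35
tool_pos: [0.4672, -0.2179, 0.082]
orientation: [-180.0, 0.0, -177.8]
force: [0.3, -0.1, 0.4]
opening: 0.0518
gripper_force: 0.0
```

Request:
{"op": "carry_out", "data": {"deltas": [[[0,0,-0.05,0,0.2],[0,0,-0.2,0,0.2],[0,0,-0.4,0,0.2],[0,0,-0.6,0,0.2],[0,0,-0.85,0,0.2]]]}}

```text
clock: 18.85
tool_pos: [0.4659, -0.2177, 0.2533]
orientation: [180.0, -0.1, -177.8]
force: [1.4, -0.5, -0.6]
opening: 0.0525
gripper_force: 0.0
```

Run:
```python
from h import *
np.set_printoptions(precision=4,suppress=True)
P={n:snap(n) for n in('wrist','side','scene')};o=ctrl.get_obs();print(o['clock'],o['tool_pos'],o['orientation'])
A=[];B=[]
for n,p in P.items():
  for k,z in(('hub_top',.127),('rotor',.075),('lid_front',.25),('lid_hinge',.106)):
    for d in ctrl.spot_point(p,k)[:3]:
      print(n,k,round(d['p'],2),d['centre'],atz(p,d['centre'],z))
a=P['side']['color'][150:285,260:380];b=P['wrist']['color']
cv2.imwrite('pics/f.png',np.hstack([cv2.resize(a,(373,420)),cv2.resize(b,(427,420))])[:,:,::-1])
```

```text
19.0 [ 0.4689 -0.2184  0.2565] [-179.9001    0.4433 -177.7658]
wrist hub_top 0.74 [449.5, 206.8] [ 0.4691 -0.0329  0.127 ]
wrist hub_top 0.73 [281.5, 185.4] [ 0.4524 -0.2165  0.127 ]
wrist hub_top 0.59 [281.2, 196.1] [ 0.4641 -0.2164  0.127 ]
wrist rotor 0.76 [428.0, 200.4] [ 0.4761 -0.0313  0.075 ]
wrist rotor 0.48 [277.1, 188.3] [ 0.4679 -0.2213  0.075 ]
wrist lid_hinge 0.76 [269.2, 272.9] [ 0.5686 -0.2273  0.106 ]
side hub_top 0.9 [176.7, 222.2] [0.2619 0.0682 0.127 ]
side hub_top 0.81 [300.0, 240.1] [ 0.4674 -0.2135  0.127 ]
side hub_top 0.81 [255.2, 225.0] [ 0.4212 -0.0807  0.127 ]
side rotor 0.95 [181.3, 229.3] [0.2881 0.1071 0.075 ]
side rotor 0.84 [300.6, 259.5] [ 0.4614 -0.2234  0.075 ]
side rotor 0.55 [258.8, 240.2] [ 0.4299 -0.0815  0.075 ]
side lid_front 0.65 [345.8, 174.1] [ 0.6442 -0.1895  0.25  ]
side lid_hinge 0.72 [330.3, 234.6] [ 0.5677 -0.2193  0.106 ]
scene hub_top 0.89 [378.3, 190.6] [0.3808 0.2209 0.127 ]
scene hub_top 0.84 [232.7, 160.9] [ 0.4654 -0.211   0.127 ]
scene hub_top 0.79 [293.6, 205.2] [0.5319 0.0224 0.127 ]
scene rotor 0.77 [232.9, 170.9] [ 0.4651 -0.2171  0.075 ]
scene rotor 0.63 [294.9, 219.2] [0.5424 0.0327 0.075 ]
scene rotor 0.57 [372.2, 199.6] [0.3801 0.2128 0.075 ]
scene lid_front 0.84 [193.0, 161.2] [ 0.5952 -0.2413  0.25  ]
scene lid_front 0.75 [230.1, 172.8] [ 0.5869 -0.1334  0.25  ]
scene lid_hinge 0.74 [215.6, 187.3] [ 0.561  -0.2173  0.106 ]
scene lid_hinge 0.43 [155.9, 187.0] [ 0.6372 -0.3808  0.106 ]
```

View pics/f.png

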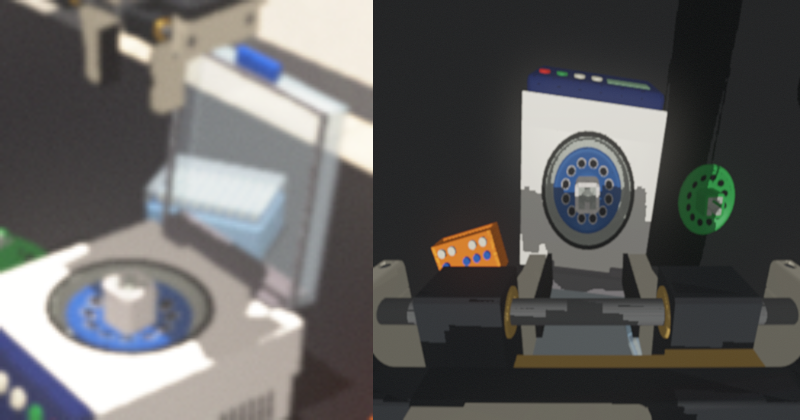

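The rotor sits deep and level in the chamber with its hub over the spindle tip, and the seat height matches home. Next I'll go over the lid with closed fingers, get behind it and push it down along its arc.

Request:
{"op": "carry_out", "data": {"deltas": [[[0,0,-0.15,0,-1],[0,0,-0.3,0,-1],[0,0,-0.42,0,-1],[0,0,-0.42,0,-1]]]}}

```text
clock: 20.0
tool_pos: [0.4684, -0.2185, 0.3394]
orientation: [-179.9, 0.3, -177.8]
force: [-0.6, -0.3, -0.0]
opening: 0.0262
gripper_force: 0.0
```

Request:
{"op": "carry_out", "data": {"deltas": [[[-0.2,-0.008,0,0,-1],[-0.4,-0.016,0,0,-1],[-0.6,-0.024,0,0,-1],[-0.8,-0.032,0,0,-1],[-0.99,-0.04,0,0,-1]]]}}

```text
clock: 20.5
tool_pos: [0.6666, -0.2181, 0.3346]
orientation: [180.0, -0.1, -177.8]
force: [0.1, -0.1, 0.6]
opening: 0.0004
gripper_force: 0.0
```

Request:
{"op": "carry_out", "data": {"deltas": [[[0,0,0,0,-1],[0,0,0.15,0,-1],[0,0,0.3,0,-1],[0,0,0.45,0,-1],[0,0,0.53,0,-1]]]}}

```text
clock: 21.0
tool_pos: [0.6634, -0.2178, 0.226]
orientation: [179.9, -0.2, -177.8]
force: [-0.3, -0.4, 1.0]
opening: 0.0002
gripper_force: 0.0
```

Run:
```python
from h import *
np.set_printoptions(precision=4,suppress=True)
P={n:snap(n) for n in('side','scene')};o=ctrl.get_obs();print(o['clock'],o['tool_pos'],o['orientation'],o['force'])
for n,p in P.items():
  for d in ctrl.spot_point(p,'lid_front')[:2]:
    # point on arc about hinge: find theta
    th=np.linspace(0,1.9,191);X=np.c_[.5645-.176*np.cos(th)+.0275*np.sin(th),np.full(191,-.2216),.106+.176*np.sin(th)+.0275*np.cos(th)]
    e=np.linalg.norm(proj(p,X)-d['centre'],axis=1);print(n,d['p'],d['centre'],th[e.argmin()],e.min())
a=P['side']['color'][130:285,250:400];b=P['scene']['color'][110:265,140:290]
cv2.imwrite('pics/g.png',np.hstack([cv2.resize(a,(400,413)),cv2.resize(b,(400,413))])[:,:,::-1])
```

```text
21.1 [ 0.6632 -0.2178  0.2261] [ 179.921    -0.3266 -177.8021] [-0.0479  0.2825 -0.1397]
side 0.95 [348.2, 173.5] 1.73 1.8207866682493743
scene 0.98 [194.8, 163.3] 1.7 1.9316733987731693
```

The lid stands at about 1.7 rad. I'll push it over along its arc.

Request:
{"op": "carry_out", "data": {"deltas": [[[0.17,0.007,0,0,-1],[0.23,0.009,0,0,-1],[0.29,0.012,0,0,-1],[0.35,0.014,0,0,-1],[0.4,0.016,0,0,-1]]]}}

```text
clock: 21.7
tool_pos: [0.5849, -0.2182, 0.2308]
orientation: [-180.0, 0.1, -177.8]
force: [2.5, 0.5, 1.7]
opening: 0.0006
gripper_force: 1.1
```

Request:
{"op": "carry_out", "data": {"deltas": [[[0.06,0.002,-0.004,0,-1],[0.122,0.005,-0.01,0,-1],[0.2,0.008,-0.006,0,-1],[0.275,0.011,0.015,0,-1],[0.345,0.014,0.042,0,-1]]]}}

```text
clock: 22.2
tool_pos: [0.5148, -0.2179, 0.2214]
orientation: [180.0, -0.0, -177.8]
force: [2.2, 0.5, 1.1]
opening: 0.0008
gripper_force: 0.9
```

```bash
cat > lid.py <<'E'
from h import *
np.set_printoptions(precision=4,suppress=True)
P={n:snap(n) for n in('side','scene')};o=ctrl.get_obs();print(o['clock'],o['tool_pos'],o['force'])
for n,p in P.items():
  for d in ctrl.spot_point(p,'lid_front')[:2]:
    th=np.linspace(-.1,1.9,401);X=np.c_[.5645-.176*np.cos(th)+.0275*np.sin(th),-.2216+.009*np.cos(th),.106+.176*np.sin(th)+.0275*np.cos(th)]
    e=np.linalg.norm(proj(p,X)-d['centre'],axis=1);print(n,d['p'],d['centre'],th[e.argmin()],e.min())
E
python3 lid.py
```

```text
22.3 [ 0.5134 -0.2179  0.221 ] [ 0.6131  0.7625 -0.7812]
side 0.91 [308.9, 188.2] 0.9900000000000001 0.3476142639013883
side 0.56 [301.6, 244.6] 0.165 25.515997903665816
scene 0.73 [219.2, 136.1] 1.055 2.121859329176515
scene 0.57 [237.4, 184.7] -0.1 39.772498337819215
```

Request:
{"op": "carry_out", "data": {"deltas": [[[0.07,0.003,0.037,0,-1],[0.135,0.005,0.076,0,-1],[0.195,0.008,0.118,0,-1],[0.25,0.01,0.17,0,-1],[0.302,0.012,0.228,0,-1]]]}}

```text
clock: 22.9
tool_pos: [0.4559, -0.218, 0.1758]
orientation: [-180.0, 0.0, -177.8]
force: [0.7, 1.3, 1.3]
opening: 0.0003
gripper_force: 0.7
```

Request:
{"op": "carry_out", "data": {"deltas": [[[0.023,0.001,0.03,0,-1],[0.045,0.002,0.06,0,-1],[0.07,0.003,0.1,0,-1],[0.093,0.004,0.146,0,-1],[0.115,0.005,0.195,0,-1]]]}}

```text
clock: 23.4
tool_pos: [0.4322, -0.2178, 0.136]
orientation: [180.0, -0.0, -177.8]
force: [-0.2, 0.6, 0.8]
opening: 0.0006
gripper_force: 0.6
```

```bash
python3 lid.py
```

```text
23.5 [ 0.431  -0.2176  0.1351] [-0.112  -0.1601 -0.0512]
side 0.83 [278.5, 231.9] 0.255 0.3058183607546086
scene 0.79 [242.2, 138.7] 0.125 0.8271159284893659
```

Request:
{"op": "carry_out", "data": {"deltas": [[[0.007,0,0.02,0,-1],[0.014,0,0.04,0,-1],[0.02,0.001,0.06,0,-1],[0.026,0.001,0.08,0,-1],[0.03,0.001,0.1,0,-1]]]}}

```text
clock: 24.1
tool_pos: [0.4262, -0.2178, 0.1164]
orientation: [180.0, -0.0, -177.8]
force: [-0.7, -0.5, 0.6]
opening: 0.0008
gripper_force: 0.5
```

Request:
{"op": "carry_out", "data": {"deltas": [[[0.002,0,0.01,0,-1],[0.004,0,0.02,0,-1],[0.006,0,0.03,0,-1],[0.008,0,0.04,0,-1],[0.008,0,0.045,0,-1]]]}}

```text
clock: 24.6
tool_pos: [0.4248, -0.2179, 0.1076]
orientation: [180.0, -0.0, -177.8]
force: [-0.7, 1.0, 1.7]
opening: 0.0003
gripper_force: 0.5
```

```bash
python3 lid.py
```

```text
24.7 [ 0.4249 -0.2179  0.1076] [ 0.3473 -0.6696  0.3716]
side 0.92 [275.3, 244.9] 0.06 0.19277284641750217
scene 0.97 [245.3, 141.1] 0.024999999999999994 1.2348136896913984
```

Still slightly open, so I'll press down gently until contact force shows.

Request:
{"op": "carry_out", "data": {"deltas": [[[0,0,0.005,0,-1],[0,0,0.01,0,-1],[0,0,0.015,0,-1],[0,0,0.015,0,-1]]]}}

```text
clock: 25.2
tool_pos: [0.4249, -0.2179, 0.1046]
orientation: [180.0, -0.0, -177.8]
force: [0.3, 0.3, 0.1]
opening: 0.0005
gripper_force: 0.0
```

Request:
{"op": "carry_out", "data": {"deltas": [[[0,0,0.003,0,-1],[0,0,0.006,0,-1],[0,0,0.01,0,-1],[0,0,0.01,0,-1]]]}}

```text
clock: 25.6
tool_pos: [0.4249, -0.2179, 0.1027]
orientation: [180.0, -0.0, -177.8]
force: [0.6, 0.0, 0.2]
opening: 0.0002
gripper_force: 0.0
```

Request:
{"op": "carry_out", "data": {"deltas": [[[0,0,0.004,0,-1],[0,0,0.008,0,-1],[0,0,0.012,0,-1],[0,0,0.012,0,-1]]]}}

```text
clock: 26.0
tool_pos: [0.4249, -0.2179, 0.1002]
orientation: [180.0, -0.0, -177.8]
force: [1.0, -0.1, 0.2]
opening: 0.0002
gripper_force: 0.0
```

```bash
python3 lid.py
```

```text
26.1 [ 0.425  -0.2179  0.1003] [-0.0634 -0.2721  0.1414]
side 0.68 [271.3, 250.8] -0.035 3.3832948014222977
scene 0.94 [243.7, 143.1] -0.020000000000000004 0.840669677090646
scene 0.35 [243.7, 266.0] 1.9 108.19776473242753
```

Request:
{"op": "carry_out", "data": {"deltas": [[[0,0,0.005,0,-1],[0,0,0.01,0,-1],[0,0,0.015,0,-1],[0,0,0.015,0,-1]]]}}

```text
clock: 26.6
tool_pos: [0.4252, -0.218, 0.0995]
orientation: [-180.0, 0.0, -177.7]
force: [-7.3, 5.8, 23.7]
opening: 0.0001
gripper_force: 11.6
```

Firm contact at 24 N against a hard stop, which matches the lid being shut. I'll back off and check.

Request:
{"op": "carry_out", "data": {"deltas": [[[0,0,-0.05,0,-1],[0,0,-0.2,0,-1],[0,0,-0.4,0,-1],[0,0,-0.6,0,-1],[0,0,-0.6,0,-1]]]}}

```text
clock: 27.1
tool_pos: [0.428, -0.2189, 0.2232]
orientation: [-179.8, 0.5, -177.7]
force: [0.5, -0.2, -1.1]
opening: -0.0001
gripper_force: 0.0
```

```bash
python3 lid.py
python3 - <<'E'
from h import *
np.set_printoptions(precision=4,suppress=True)
p=snap('wrist')
for k,z in(('lid_front',.1335),('hub_top',.127),('lid_hinge',.106)):
  for d in ctrl.spot_point(p,k)[:2]:print(k,d['p'],d['centre'],atz(p,d['centre'],z))
for n in('scene','side'):
  p=snap(n)
  for k in('tip_box','tube_rack','bottle'):
    for d in ctrl.spot_point(p,k)[:1]:print(n,k,d['p'],atz(p,d['centre'],0))
E
```

```text
27.2 [ 0.4254 -0.2178  0.2183] [-0.665  -0.3303 -0.9667]
side 0.84 [273.7, 249.2] -0.0050000000000000044 1.150361578549239
scene 0.97 [245.2, 143.7] -0.045000000000000005 0.4886023050906241
scene 0.41 [423.0, 289.5] -0.1 228.77872567049724
lid_front 0.97 [291.3, 173.0] [ 0.3893 -0.2085  0.1335]
hub_top 0.59 [456.9, 244.1] [ 0.4558 -0.039   0.127 ]
hub_top 0.23 [277.3, 207.5] [ 0.4244 -0.2201  0.127 ]
scene tip_box 0.83 [ 0.7122 -0.0581  0.    ]
scene tube_rack 0.67 [ 0.584  -0.4516  0.    ]
scene bottle 0.84 [0.5572 0.4395 0.    ]
side tube_rack 0.82 [ 0.587  -0.4584  0.    ]
side bottle 0.59 [0.5654 0.4352 0.    ]
```

```bash
python3 -c "
from plant import ctrl
print(ctrl.close_job())"
```

```text
the job is handed in; nothing more can be done
None
```

I fitted the blue rotor on the spindle, fully home (underside about 75 mm above the bench), and pressed the lid shut gently. The tip box, rack and bottle are where they were; I handed the job in at about 27 s and have not seen the verdict.

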